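# Put the light source's spent battery on charge

### The arm

A 7-joint arm with a two-finger parallel gripper is mounted at the origin on a cart in front of the work surface, level with it; the furniture and walls round the work are solid. World frame = base frame: x ahead of the robot, y to its left, z up, the work surface at z = 0. Lengths are in m, angles in degrees, forces in N, time in s.
With the tool pointing down it reaches from about 0.4 to 0.875 m from the base axis. Payload 6.5 kg.
Tool frame: the origin (TCP) lies at the very end of the fingers, on their centre line; the grasp point (between the pads) lies 19 mm behind it (arm.tcp_to_grasp is the z of the grasp point in the tool frame, in m); z points along the fingers, x is the direction in which the jaws open and shut, and the axes are right-handed (so a half turn about z gives the same grasp; the last joint's range is limited). The gripper opens to 88 mm and grips with 3 to 60 N. Pads are 18 mm wide; open, the fingers measure 123 mm over their backs; the gripper's body (75 mm by 187 mm) begins 45 mm behind the grasp point.
Start: joints at [66.624, 30.733, -0.252, 88.115, 0.149, 61.152, -4.079], TCP at [0.218, -0.612, 0.216] pointing down, gripper open.
Joint ranges: [-154.64, 154.64], [-21.42, 123.67], [-72.66, 72.17], [13.99, 137.28], [-74.86, 254.86], [10.95, 109.41], [-158.01, 158.01]. Speed limits (degrees/s): [136.94, 136.94, 180, 180, 180, 180, 180].

### API

Orientations are given as a 3x3 rotation matrix whose columns are the frame's x, y, z axes.
In Python, from plant import arm, gripper_to, eyes, status gives the robot as it stands. Calls block until the motion is done:
- arm.move_to(position, orientation): joint-space move of the TCP to a pose.
- arm.move_linear(position, orientation=None, rate=0.15): straight line of the TCP; orientation=None keeps the orientation; rate is the mean speed in m/s.
- arm.move_j(angles): joint-space move.
- gripper_to(opening, grip_force=None): opening from 0.0 (shut) to 1.0 (fully open); grip_force is the grip in N (None keeps the last); returns when the fingers have stopped.
- arm.wait(seconds).
- arm.ik(position, orientation): joint angles nearest the present ones, or None.
- eyes.read_camera(name): name is "scene" or "side" or "wrist"; returns (picture, depth): 480x640x3 uint8, red, green, blue; 480x640 float32, m along the optical axis (not along the pixel's ray), 0 where there is no reading.
- eyes.camera_info(name): a dict with "fx", "fy", "cx", "cy" (pixels), "rvec" (rotation vector, rad) and "tvec" (3), from world to camera coordinates, as OpenCV has them; the wrist camera has in their place "tool_from_camera" (4x4, takes a point from camera to tool coordinates, whose origin is the TCP and whose axes are the tool frame's). Camera axes: x right, y down, z forward; pixel columns grow to the right and rows downward; lengths in m; the calibration is good to about 2 mm. A picture is of the moment at which its call begins: read the wrist's pose just before it. camera_info takes no time and is no camera call.
A pose or a line that the arm cannot do raises arm.PlanningError and nothing moves.
- arm.finish_job(): hands the job in, once; it reports no verdict.
Readings, each from a call of its own:
- status.get_t(): time.
- status.get_joint_pos(): joint angles.
- status.get_dq(): joint speeds.
- status.get_tau(): joint torques, N m.
- status.get_eef_pos(): TCP position.
- status.get_tool_rot(): TCP orientation.
- status.get_force(): force on the tool from outside, world axes, zero at the start.
- status.get_moment(): the same for the moment, N m.
- status.get_grip_width(): opening from 0.0 (shut) to 1.0 (fully open).
Only numpy, scipy, OpenCV 4.12 (cv2) and the standard library are available. Lean on these libraries where they do the work, as an engineer would, in place of code of your own. Each camera call takes 0.05 s, during which the arm holds its last target.

### The job

The battery pack of the cordless light source is flat: put it on charge. Pinch its two blue side buttons together to release it, pull it straight out and set it down flat on the bench; take it again by its two ends (the charger's walls leave no room for fingers at its sides) and lower it onto the floor of the charger's tray, nose towards the contact hood. Let go, push it forward under the hood until it stops, and leave it there. Do not force it, and leave everything else where it stands.

Things in the scene. Friction and masses are not known exactly. Their poses are not given: they have to be found in the camera images.
- battery: Battery pack, 60 mm long, 0.17 kg, starts latched in the light source. Origin: centre of its underside; x along it to the contact nose, z up. Light grey rear block: x -30 to +2, 48 mm wide, 24 high; dark nose: x +2 to +30, 40 mm wide, 20 high. Both end faces are flat, 60 mm apart, good to grip. Two hooks (x +11 to +17) stand out from the nose to y +-24.5 and lock it until both buttons are pressed.
- battery_buttons (a point): Point midway between the pack's two blue buttons: at x -14 mm, 12 mm above its underside. The buttons, one on each side of the rear block, are 14 mm long (x -21 to -7), 16 mm high (4 to 20 above the underside) and stand out 5 mm: 58 mm over both, 48 mm when flush. Axes as the pack's.
- battery_nose (a point): Middle of the pack's contact end face (x +30 mm), 10 mm above its underside. Axes as the pack's.
- battery_left (a joint): Travel of the button on the pack's +y side, m: 0 fully out, grows as pressed, 0.005 flush with the block, 0.0055 stop. Spring about 3 N at rest, 6 N flush. From 0.0035 its hook is clear of the catch; let go, it springs out again.
- battery_right (a joint): The same for the button on the pack's -y side. The pack comes out only while both are pressed.
- light_source: Cordless LED light source, white over dark grey, 120 mm deep, 150 wide, 52 high (knob at the rear to 68), stands fast. Origin: on the bench under the middle of its front face; x points into it along the bay, z up. Latched, the pack's origin is at x -3, y 0, z +6 mm, axes parallel, with 1 mm of play; its rear block stands free in front. Pull towards -x; a round port stands out 13 mm on its +y side.
- bay_mouth (a point): Middle of the light source's bay mouth, in its front face, 6 mm above the bench. The bay is 42.4 mm wide; the nose sits 27 mm inside. The bay floor goes on in front as a ledge, 40 mm wide, 6 mm high, 33 mm long, under the pack: pull 60 mm or more before setting it down.
- charger: Light grey charger, 125 mm long (x -85 to +40), 74 wide plus a console with two lamps (y +37 to +64, 22 mm high), stands fast. Origin: on the bench under the middle of a pack pushed home; x points to the contact end, z up. Floor 8 mm above the bench, walls up to 25 mm. Home, the pack's origin is at x 0, y 0, z +8 mm, axes parallel, its nose against the stop, free to move 2 mm sideways.
- charger_tray (a point): Where the pack's underside can be lowered: on the charger's floor, 41 mm behind its origin. The open tray runs from the rear wall (inner face x -73 mm in the charger's frame, with a 36 mm wide finger gap in its middle) to the hood (x +18); its side walls are 62 mm apart, the pack 58 over the buttons. From here it slides 41 mm to +x. Axes as the charger's.
- charger_stop (a point): Point in the hood's end wall that the middle of the pack's nose face meets when home, 18 mm above the bench. The hood (roof from x +18 to +40, underside 29.8 mm, top 36 mm above the bench) takes only the 20 mm high nose; cheeks in it stand 47 mm apart from x +20. Axes as the charger's.
- sticky_notes: Bystander: pad of yellow sticky notes, 76 x 76 x 13 mm. Origin: centre of its underside.
- screwdriver: Bystander: precision screwdriver with a blue grip, 121 mm long, lying flat. Origin: centre of its underside.
- vial: Bystander: sample vial with a red cap, 22 mm across, 54 mm tall, standing. Origin: centre of its underside.
- dropper_bottle: Bystander: dropper bottle with a black dropper, 38 mm across, 113 mm tall, standing. Origin: centre of its underside.
- objective: Bystander: spare microscope objective, black, 51 mm across, 52 mm tall, standing. Origin: centre of its underside.
- petri_dish: Bystander: petri dish with its lid, 62 mm across, 15 mm high. Origin: centre of its underside.
- gear: Bystander: small spur gear, 33 mm across, 16 mm high. Origin: centre of its underside.
Mind the look-alikes: they are no part of the job. There is more than one size of the battery; the one meant has the size given above.

How it is judged:
By the outcome, as a careful person would: the job done as asked, in the order asked, and still so for the second after the job is handed in, with the robot touching nothing.
It also fails if it takes over 58 s, if anything falls off the work surface, if the arm or the gripper's body presses on something with over 40 N, if the wrist force passes 120 N, or if a joint passes its speed limit or range.

## Working session

There is one attempt and no reset: what is moved stays moved. The work goes in short steps, each a Python script; the robot and the scene stay as the last script left them, time stands still between calls to the robot, and variables do not carry over. Pictures are saved under pics/ and viewed, and the job is handed in when it is done.

```bash
ls; mkdir -p pics; python3 - <<'E'
from plant import arm, gripper_to, eyes, status
import cv2, numpy as np
for n in ["scene","side","wrist"]:
    p,d=eyes.read_camera(n); cv2.imwrite(f"pics/{n}0.png",p[:,:,::-1]); np.savez(f"{n}0.npz",p=p,d=d)
    print(n,eyes.camera_info(n))
print(status.get_t(),status.get_eef_pos(),status.get_tool_rot(),arm.tcp_to_grasp)
E
```

```text
pics
scene {'fx': 600.6993228464154, 'fy': 600.6993228464154, 'cx': 335.8078133038079, 'cy': 237.17700568489502, 'rvec': array([ 2.43008988, -0.02243954,  0.01471449]), 'tvec': array([-0.53863393, -0.15326191,  1.75377435])}
side {'fx': 507.4447177656033, 'fy': 507.4447177656033, 'cx': 326.54785803831487, 'cy': 234.65127899083126, 'rvec': array([ 0.59629309, -2.57614544,  1.26533398]), 'tvec': array([0.37868071, 0.30564575, 0.99746798])}
wrist {'fx': 337.86714836505223, 'fy': 337.86714836505223, 'cx': 321.0685615734828, 'cy': 237.00710755341484, 'tool_from_camera': array([[ 9.99999395e-01,  1.06530724e-03,  2.73051398e-04,
         1.53344435e-03],
       [-1.09855060e-03,  9.56071953e-01,  2.93130030e-01,
        -7.62294995e-02],
       [ 5.12167599e-05, -2.93130153e-01,  9.56072545e-01,
        -1.68600202e-01],
       [ 0.00000000e+00,  0.00000000e+00,  0.00000000e+00,
         1.00000000e+00]])}
0.15 [ 0.21770466 -0.6119532   0.21553559] [[ 3.35237614e-01 -9.42133470e-01 -5.16576555e-04]
 [-9.42132695e-01 -3.35238003e-01  1.21103299e-03]
 [-1.31413081e-03  8.06998508e-05 -9.99999133e-01]] -0.0187
```

View pics/scene0.png

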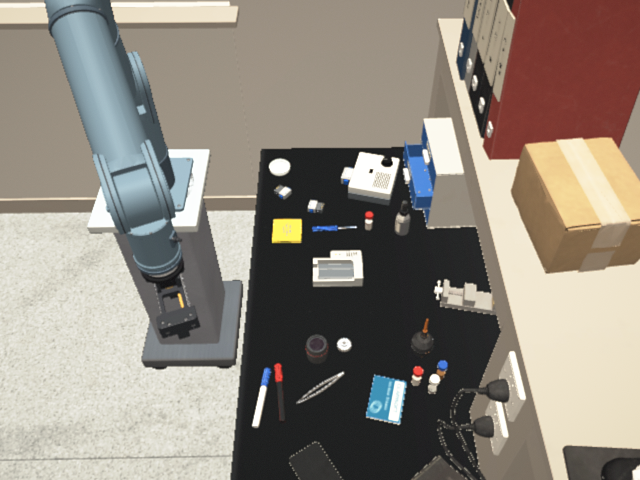

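View pics/side0.png

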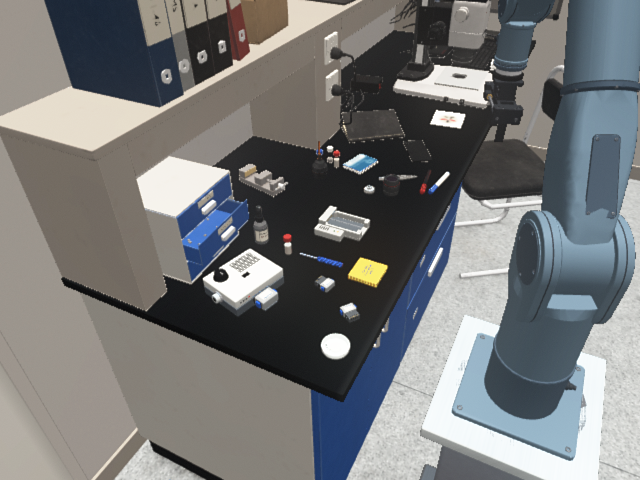

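View pics/wrist0.png

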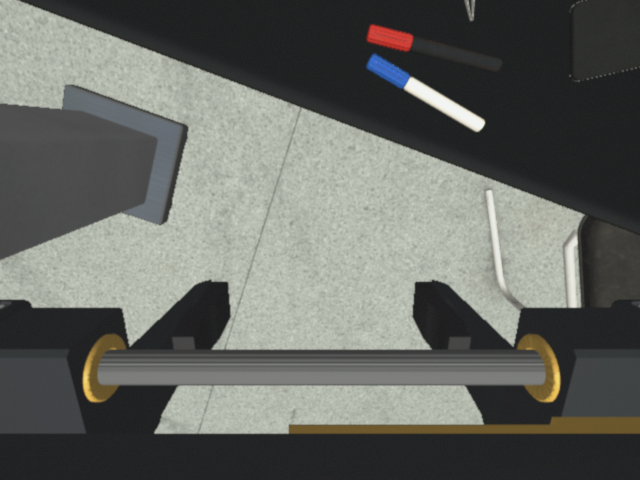

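Scene camera: the light source is at (373,176), with a pack in its front at (347,174). Loose look-alike packs lie at (283,192) and (316,206). The charger is at (338,270), with its hood to be identified. Next I'll enlarge these and get rough positions.

```bash
cat > h.py <<'E'
import cv2, numpy as np
from plant import arm, gripper_to, eyes, status
def cam_T(name, eef=None, R=None):
    i=eyes.camera_info(name)
    if name=="wrist":
        T=np.eye(4); T[:3,:3]=R; T[:3,3]=eef
        return i, T@i["tool_from_camera"]
    Rc,_=cv2.Rodrigues(i["rvec"]); T=np.eye(4); T[:3,:3]=Rc.T; T[:3,3]=-Rc.T@i["tvec"]
    return i,T
def ray(i,T,u,v,z):
    "intersect pixel ray with world plane z"
    d=T[:3,:3]@np.array([(u-i["cx"])/i["fx"],(v-i["cy"])/i["fy"],1]); o=T[:3,3]
    return o+d*(z-o[2])/d[2]
def cloud(i,T,d):
    v,u=np.mgrid[0:480,0:640]
    P=np.stack([(u-i["cx"])/i["fx"]*d,(v-i["cy"])/i["fy"]*d,d],-1)
    return P@T[:3,:3].T+T[:3,3]
def proj(i,T,P):
    q=(np.asarray(P)-T[:3,3])@T[:3,:3]
    return np.stack([q[...,0]/q[...,2]*i["fx"]+i["cx"],q[...,1]/q[...,2]*i["fy"]+i["cy"]],-1)
def shot(name,tag):
    e,R=status.get_eef_pos(),status.get_tool_rot()
    p,d=eyes.read_camera(name); cv2.imwrite(f"pics/{tag}.png",p[:,:,::-1]); np.savez(f"{tag}.npz",p=p,d=d,e=e,R=R)
    return p,d,e,R
def load(name,tag):
    z=np.load(tag+".npz"); i,T=cam_T(name,z["e"],z["R"]) if name=="wrist" else cam_T(name)
    return z["p"],z["d"],i,T
def crop(p,x,y,w,h,k,out):
    cv2.imwrite(out,cv2.resize(p[y:y+h,x:x+w,::-1],None,fx=k,fy=k,interpolation=cv2.INTER_CUBIC))
E
python3 - <<'E'
from h import *
p,d,i,T=load("scene","scene0")
crop(p,260,140,160,150,5,"pics/c0.png")
for u,v,z in [(347,174,.02),(283,192,.01),(316,206,.01),(338,270,.02),(373,176,.05),(330,148,0),(262,150,0)]:
    print(u,v,ray(i,T,u,v,z).round(3), cloud(i,T,d)[v,u].round(3))
p,d,i,T=load("side","side0")
crop(p,190,190,200,150,4,"pics/c1.png")
E
```

```text
347 174 [0.572 0.015 0.02 ] [0.571 0.008 0.027]
283 192 [ 0.386 -0.046  0.01 ] [ 0.387 -0.051  0.014]
316 206 [ 0.481 -0.103  0.01 ] [ 0.481 -0.106  0.013]
338 270 [ 0.537 -0.338  0.02 ] [ 0.538 -0.329  0.008]
373 176 [ 0.644 -0.026  0.05 ] [ 0.643 -0.032  0.055]
330 148 [0.524 0.154 0.   ] [ 0.524  0.157 -0.002]
262 150 [0.314 0.148 0.   ] [ 0.313  0.152 -0.003]
```

View pics/c0.png

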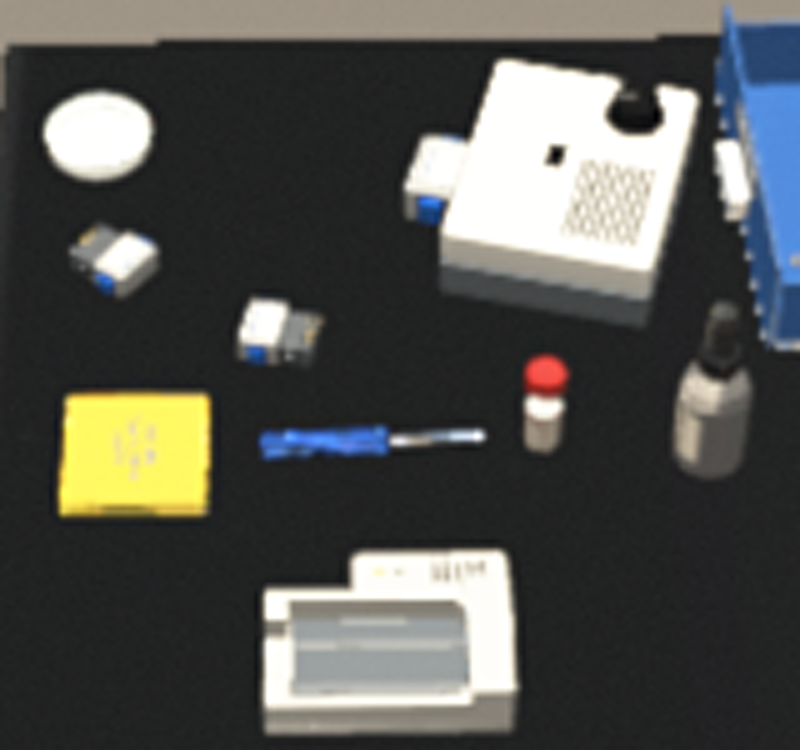

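View pics/c1.png

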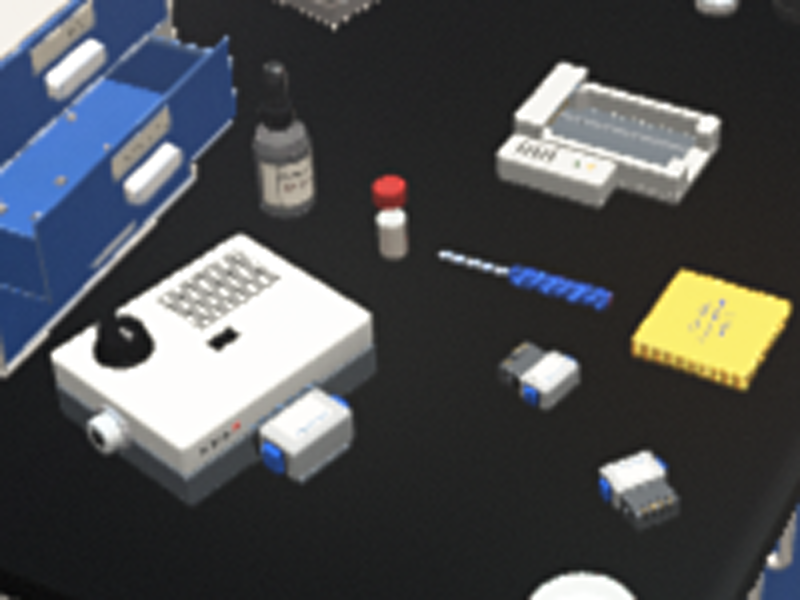

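The packs that could be mistaken for the target are:
- the one latched in the light source, at scene (347,174) and side (266,298)
- loose at scene (283,192)
- loose at scene (316,206)

The loose ones are smaller and not latched, so the target is the latched one. I'll view it and the charger close up with the wrist camera.

```bash
python3 - <<'E'
from h import *
def Rz(a): # tool x at yaw a, z down
    a=np.deg2rad(a); c,s=np.cos(a),np.sin(a)
    return np.array([[c,s,0],[s,-c,0],[0,0,-1.]])
for p,a in [((.5,-.3,.2),0),((.5,-.3,.2),90),((.5,-.3,.2),-90),((.55,0,.16),80),((.55,0,.16),-100),((.55,0,.16),-12),((.5,-.3,.05),180)]:
    q=arm.ik(p,Rz(a)); print(p,a,None if q is None else np.round(q,1))
arm.move_to((.52,-.30,.20),Rz(90)); shot("wrist","w1"); print(status.get_t())
arm.move_to((.54,-.005,.17),Rz(80)); shot("wrist","w2"); print(status.get_t(),status.get_joint_pos())
E
cat >> h.py <<'E'
def Rz(a):
    a=np.deg2rad(a); c,s=np.cos(a),np.sin(a)
    return np.array([[c,s,0],[s,-c,0],[0,0,-1.]])
E
```

```text
(0.5, -0.3, 0.2) 0 [ 42.5  26.8 -21.3  98.5  11.3  56.7  17.1]
(0.5, -0.3, 0.2) 90 [ 55.4  30.6 -39.6  97.8  22.1  59.6  98.4]
(0.5, -0.3, 0.2) -90 [ 28.8  25.3  -3.   99.4   1.5  55.4 -64.8]
(0.55, 0, 0.16) 80 [ 27.5  31.6 -42.8 104.4  26.   54.3  53.3]
(0.55, 0, 0.16) -100 [   8.1   26.1  -16.4  105.6    9.4   49.7 -112.8]
(0.55, 0, 0.16) -12 [ 18.5  28.2 -30.2 104.9  17.7  51.5 -31.9]
(0.5, -0.3, 0.05) 180 [  13.5   38.4   17.7  105.3  -17.5   38.9 -138.7]
1.8
2.9917 [ 27.04020784  29.03614876 -40.56859434 105.47339138  23.04576476
  53.95337152  56.00641139]
```

View pics/w1.png

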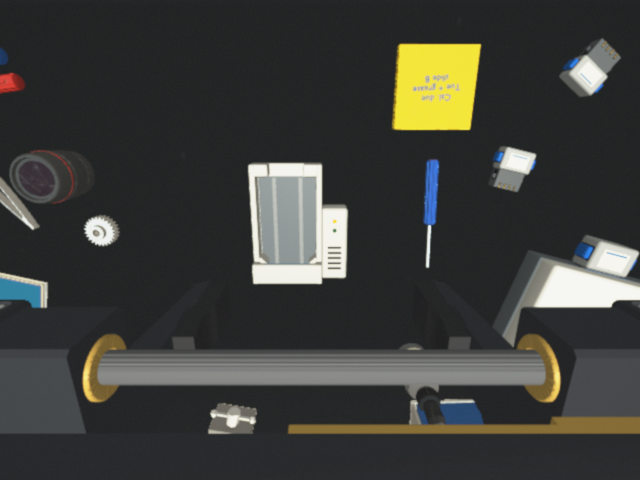

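View pics/w2.png

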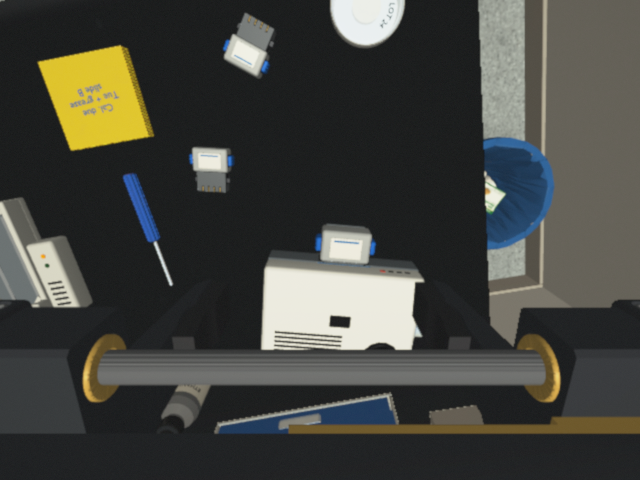

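Wrist picture w1 shows the charger: tray at about (285,225), hood at (287,273) towards +X, console at right (335,240), and rear gap at (285,170). w2 shows the latched pack at (345,244) with its blue buttons at (319,243) and (373,247). I'll enlarge both for the corners.

```bash
python3 - <<'E'
from h import *
p,d,i,T=load("wrist","w1"); crop(p,240,155,120,140,4,"pics/c2.png")
P=cloud(i,T,d)
for u,v in [(285,168),(260,168),(285,190),(285,240),(287,274),(335,270),(335,240),(253,225)]: print(u,v,P[v,u].round(4))
p,d,i,T=load("wrist","w2"); crop(p,250,205,190,130,4,"pics/c3.png"); P=cloud(i,T,d)
for u,v in [(345,250),(345,285),(300,300),(319,243),(373,247),(345,228)]: print(u,v,P[v,u].round(4))
E
```

```text
285 168 [ 0.4793 -0.3402  0.008 ]
260 168 [ 0.4776 -0.3634  0.0249]
285 190 [ 0.5025 -0.341   0.0077]
285 240 [ 0.5586 -0.3428  0.0079]
287 274 [ 0.5874 -0.3387  0.0368]
335 270 [ 0.589  -0.2871  0.022 ]
335 240 [ 0.5539 -0.2875  0.0231]
253 225 [ 0.5364 -0.3738  0.0256]
345 250 [0.577  0.0091 0.0296]
345 285 [0.6029 0.0035 0.052 ]
300 300 [ 0.6109 -0.0406  0.052 ]
319 243 [ 0.567  -0.0147  0.0252]
373 247 [0.5797 0.0364 0.0269]
345 228 [0.5592 0.0128 0.0155]
```

View pics/c2.png

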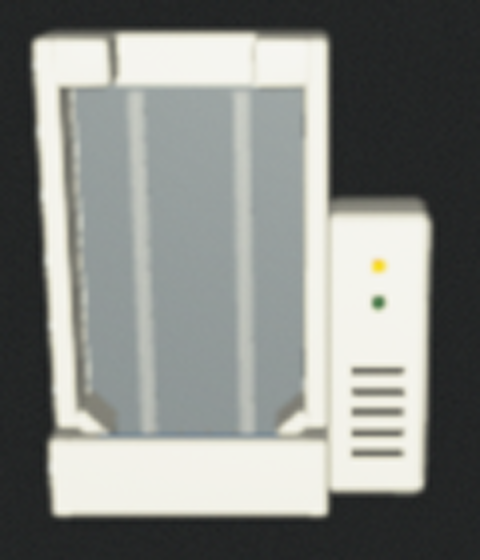

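View pics/c3.png

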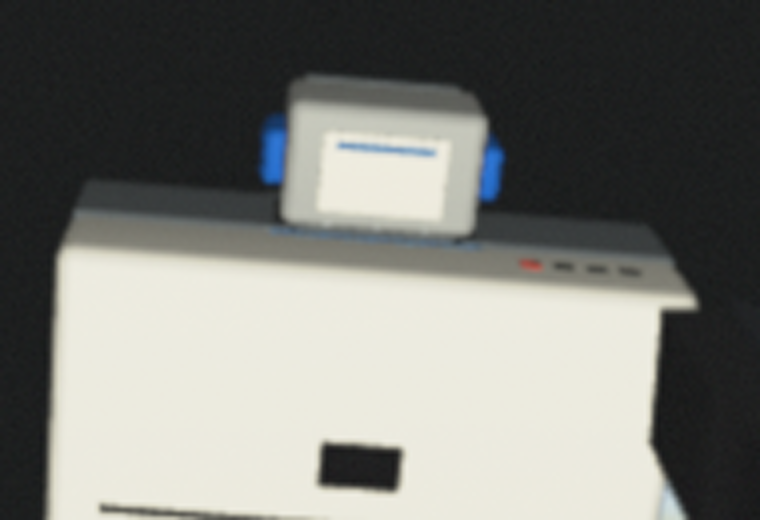

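```bash
cat > fit.py <<'E'
from h import *
from scipy.optimize import least_squares
def fit(i,T,M,uv,x0):
    M=np.array(M)/1000.; uv=np.array(uv,float)
    def W(x):
        c,s=np.cos(x[2]),np.sin(x[2])
        return np.c_[M[:,0]*c-M[:,1]*s+x[0],M[:,0]*s+M[:,1]*c+x[1],M[:,2]]
    f=lambda x:(proj(i,T,W(x))-uv).ravel()
    r=least_squares(f,x0,x_scale=[.01,.01,.1]); return r.x, f(r.x).reshape(-1,2)
E
python3 - <<'E'
from fit import *
p,d,i,T=load("wrist","w1")
C=np.array([(33,38),(329,35),(50,437),(52,515),(327,515),(328,437)],float); C=(C+.5)/4-.5+[240,155]
M=[(-85,-37,25),(-85,37,25),(18,-37,36),(40,-37,36),(40,37,36),(18,37,36)]
x,r=fit(i,T,M,C,[.55,-.34,0]); print("charger",x[:2].round(4),np.rad2deg(x[2]),r.round(1).tolist())
P=cloud(i,T,d)
def rect(m,P):
    q=P[m][:,:2].astype(np.float32); (c,s,a)=cv2.minAreaRect(q*1000); print(m.sum(),np.round(c,1),np.round(s,1),a)
box=(P[...,0]>.44)&(P[...,0]<.62)&(P[...,1]<-.25)&(P[...,1]>-.40)
rect(box&(P[...,2]>.034)&(P[...,2]<.039),P)
rect(box&(P[...,2]>.005)&(P[...,2]<.011),P)
rect(box&(P[...,2]>.023)&(P[...,2]<.0275)&(P[...,1]<-.305),P)
p,d,i,T=load("wrist","w2"); P=cloud(i,T,d)
X,Y,Z=P[...,0],P[...,1],P[...,2]
u=np.arange(640)[None]+0*Z; v=np.arange(480)[:,None]+0*Z
m=(abs(Z-.030)<.0015)&(X>.53)&(X<.60)&(abs(Y-.01)<.04)&(v<266); rect(m,P)
# light top front edge
m=(abs(Z-.052)<.002)&(v<345)&(u>255)&(u<415)&(X>.58)
pts=[]
for c in range(270,405,3):
    vv=np.where(m[:,c])[0]
    if len(vv): pts.append(P[vv[0],c,:2])
pts=np.array(pts); l=cv2.fitLine((pts*1000).astype(np.float32),cv2.DIST_HUBER,0,.01,.01).ravel(); print("front line",l,np.rad2deg(np.arctan2(l[1],l[0])))
# pack corners and buttons for the model
C=np.array([(262,117+33),(502,172)],float)
E
```

```text
charger [ 0.5584 -0.3387] -0.14211169726691425 [[-0.2, -0.5], [0.0, 0.3], [-0.5, 0.2], [0.2, -0.2], [0.4, -0.1], [0.1, 0.3]]
1312 [ 587.7 -339. ] [72.9 22. ] 89.88655853271484
5303 [ 530.4 -323. ] [ 93.4 112.1] 89.92017364501953
1136 [ 527.2 -340.4] [ 70.  105.3] 89.937744140625
1385 [574.7   5.6] [56.  33.6] 75.39803314208984
front line [ 2.4737562e-01  9.6891963e-01  5.8831970e+02 -1.0536451e+01] 75.67773
```

```bash
python3 - <<'E'
from fit import *
p,d,i,T=load("wrist","w2"); cv2.imwrite("pics/c4.png",cv2.resize(p[215:275,305:385,::-1],None,fx=10,fy=10,interpolation=cv2.INTER_CUBIC))
C=(np.array([(289,101),(490,116),(280,222),(474,237)],float)+.5)/4-.5+[250,205]
M=[(-30,-24,30),(-30,24,30),(2,-24,30),(2,24,30)]
x,r=fit(i,T,M,C,[.575,.005,-.25]); print("pack",x[:2].round(4),np.rad2deg(x[2]),r.round(1).tolist())
C=(np.array([(60,252),(698,303)],float)+.5)/4-.5+[250,205]
y,r=fit(i,T,[(0,-75,52),(0,75,52)],C,[.59,0,-.25]); print("light",y[:2].round(4),np.rad2deg(y[2]),r.round(1).tolist())
c,s=np.cos(y[2]),np.sin(y[2]); print("pack from light",y[0]-.003*c,y[1]-.003*s)
E
```

```text
pack [0.5876 0.0064] -14.544221447266212 [[0.1, -0.5], [0.1, -0.5], [-0.3, 0.6], [0.1, 0.5]]
light [0.5922 0.0051] -15.021590439848302 [[-1.4, -0.1], [1.5, 0.3]]
pack from light 0.5892684264246207 0.0058531251307963475
```

View pics/c4.png

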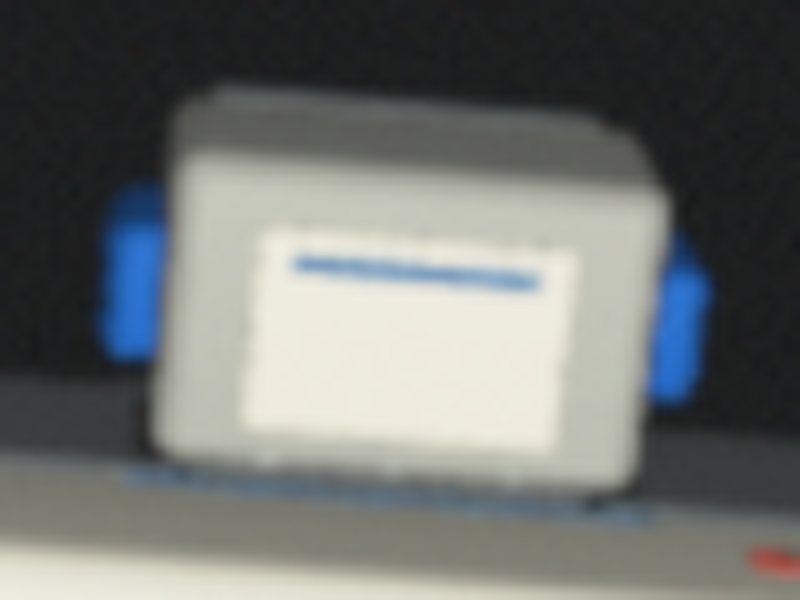

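Pack pose is (0.588, 0.006) with yaw -14.5°, and the fit matches the 48 mm width. Light yaw by its front edge is -14.3°, which agrees. Charger is at (0.558, -0.339) with yaw about 0°. Now the button grasp.

```bash
python3 - <<'E'
from h import *
yaw=-14.5; ax=np.array([np.cos(np.deg2rad(yaw)),np.sin(np.deg2rad(yaw)),0])
pk=np.array([.588,.0063,0]); g=pk-.014*ax
R=Rz(yaw+90)
arm.move_to(g+[0,0,.10],R); print(status.get_force().round(1))
arm.move_linear(g+[0,0,.0075],R,rate=.08); print(status.get_force().round(1),status.get_eef_pos())
gripper_to(.0,20); print("w",status.get_grip_width()*88,status.get_force().round(1),status.get_t())
shot("side","s1"); shot("wrist","w3")
p,_,_,_=load("side","s1"); crop(p,190,230,200,150,4,"pics/s1c.png")
E
```

```text
[0.6 0.2 0.2]
[ 0.7 -0.7 -0.2] [0.57490077 0.00985675 0.00800713]
w 0.3312349218893421 [-0.7 -0.1  5. ] 6.0167
```

View pics/s1c.png

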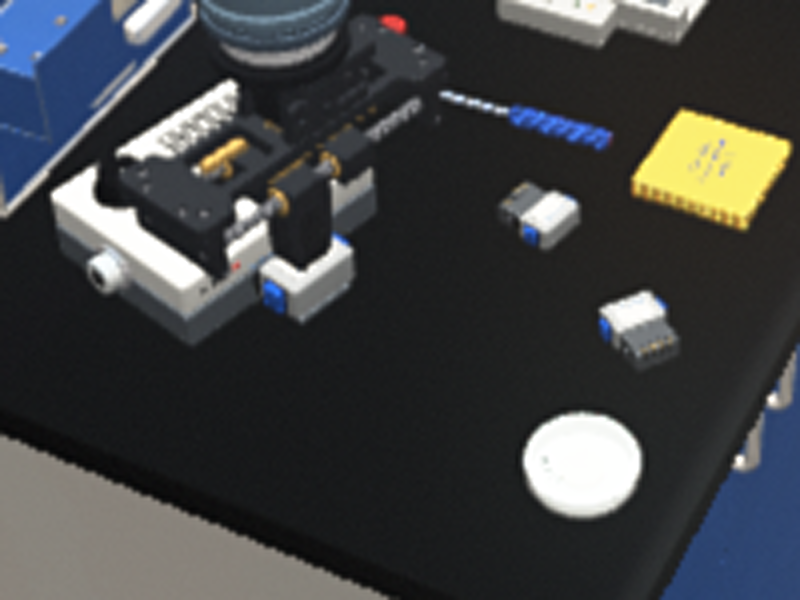

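View pics/w3.png

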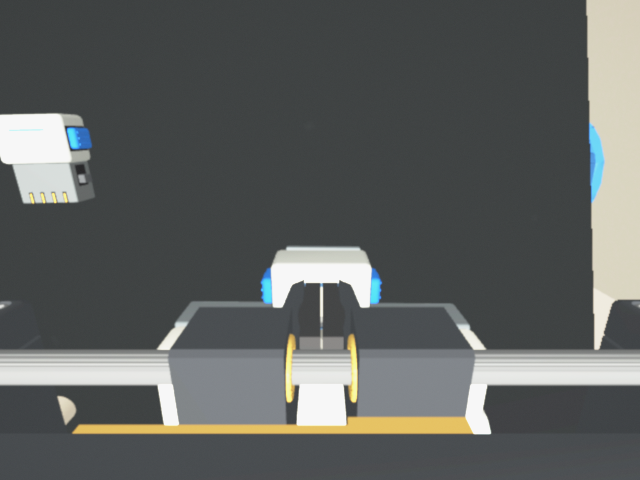

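```bash
python3 - <<'E'
from h import *
print(status.get_eef_pos(),status.get_tool_rot().round(3),status.get_grip_width(),status.get_force(),status.get_t())
p,d,i,T=load("wrist","w3"); P=cloud(i,T,d); print(np.load("w3.npz")["e"])
for u,v in [(320,260),(285,260),(300,300),(345,300),(320,340),(270,290),(376,290)]: print(u,v,P[v,u].round(4))
crop(p,220,220,200,150,4,"pics/w3c.png")
E
```

```text
[0.57511174 0.00983701 0.00801665] [[ 0.25   0.968  0.001]
 [ 0.968 -0.25  -0.   ]
 [ 0.     0.001 -1.   ]] 0.005855233248226287 [-0.23192526  0.17267635  5.55821331] 6.1167
[0.57508116 0.00986162 0.00798048]
320 260 [0.5588 0.0125 0.0243]
285 260 [ 0.555  -0.004   0.0231]
300 300 [0.5634 0.0029 0.052 ]
345 300 [0.5687 0.0207 0.0507]
320 340 [0.568  0.0103 0.076 ]
270 290 [ 0.5671 -0.0149  0.0264]
376 290 [0.5804 0.0353 0.0256]
```

View pics/w3c.png

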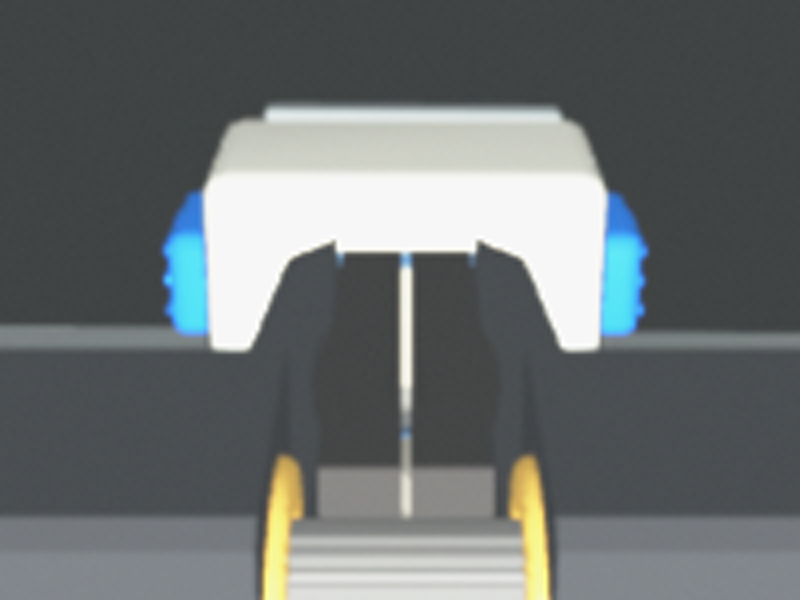

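```bash
python3 - <<'E'
from h import *
for n in ["w1","w3"]:
    p,d,i,T=load("wrist",n); z=np.load(n+".npz"); Tt=i["tool_from_camera"]; P=cloud(i,Tt,d)
    m=(abs(P[...,0])<.07)&(P[...,2]>-.06)&(P[...,2]<.03)&(abs(P[...,1])<.03)&(d>0)
    Q=P[m]; print(n,m.sum(), "zmax",np.percentile(Q[:,2],[50,90,99,100]).round(4),"x",Q[:,0].min().round(4),Q[:,0].max().round(4))
    for k in np.arange(-.06,.03,.01):
        q=Q[(Q[:,2]>=k)&(Q[:,2]<k+.01)]
        if len(q): print(round(k,3),len(q),"x",np.percentile(abs(q[:,0]),[2,98]).round(4),"y",np.percentile(q[:,1],[2,98]).round(4))
p,d,i,T=load("wrist","w3"); P=cloud(i,i["tool_from_camera"],d)
for v in range(262,350,8): print(v,[ (P[v,u]*1000).round(0).tolist() for u in (295,308,316,324,330)])
E
```

```text
w1 5443 zmax [-0.0444 -0.0284 -0.0231 -0.0212] x -0.0609 0.0596
-0.06 1657 x [0.0441 0.0597] y [-0.0097  0.0065]
-0.05 1823 x [0.0432 0.0585] y [-0.0096  0.0096]
-0.04 1225 x [0.043  0.0575] y [-0.0096  0.0096]
-0.03 738 x [0.043  0.0564] y [-0.0095  0.0096]
w3 23220 zmax [0.0072 0.0084 0.009  0.0105] x -0.07 0.07
-0.06 693 x [0.0009 0.0116] y [-0.0097 -0.0071]
-0.05 976 x [0.0002 0.0158] y [-0.0097  0.002 ]
-0.04 894 x [0.0003 0.0697] y [-0.0097  0.0175]
-0.03 3005 x [0.0006 0.0684] y [-0.016   0.0168]
-0.02 1458 x [0.0009 0.0694] y [-0.0166  0.0174]
-0.01 988 x [0.001  0.0694] y [-0.0166  0.0175]
0.0 15205 x [0.0027 0.069 ] y [-0.0293  0.0177]
0.01 1 x [0.0021 0.0021] y [-0.0192 -0.0192]
262 [[-13.0, -16.0, -19.0], [-7.0, -16.0, -18.0], [-3.0, -16.0, -17.0], [0.0, -16.0, -18.0], [3.0, -16.0, -18.0]]
270 [[-13.0, -14.0, -22.0], [-7.0, -14.0, -22.0], [-3.0, -13.0, -21.0], [0.0, -13.0, -22.0], [3.0, -14.0, -22.0]]
278 [[-13.0, -10.0, -22.0], [-7.0, -9.0, -22.0], [-3.0, -9.0, -21.0], [0.0, -10.0, -23.0], [3.0, -10.0, -23.0]]
286 [[-13.0, -9.0, -29.0], [-7.0, -7.0, -26.0], [-3.0, -7.0, -26.0], [0.0, -7.0, -26.0], [3.0, -8.0, -27.0]]
294 [[-12.0, -9.0, -38.0], [-7.0, -8.0, -35.0], [-3.0, -8.0, -35.0], [0.0, -8.0, -35.0], [3.0, -8.0, -36.0]]
302 [[-12.0, -9.0, -45.0], [-6.0, -7.0, -41.0], [-3.0, -8.0, -42.0], [0.0, -8.0, -43.0], [3.0, -8.0, -42.0]]
310 [[-11.0, -9.0, -51.0], [-6.0, -8.0, -49.0], [-3.0, -8.0, -50.0], [0.0, -6.0, -45.0], [3.0, -8.0, -50.0]]
318 [[-11.0, -9.0, -58.0], [-6.0, -7.0, -54.0], [-3.0, -8.0, -56.0], [0.0, -2.0, -45.0], [2.0, -8.0, -56.0]]
326 [[-10.0, -10.0, -64.0], [-6.0, -9.0, -62.0], [-3.0, -8.0, -61.0], [0.0, -8.0, -61.0], [2.0, -8.0, -61.0]]
334 [[-10.0, -9.0, -68.0], [-6.0, -8.0, -65.0], [-3.0, -7.0, -65.0], [0.0, -7.0, -65.0], [2.0, -8.0, -66.0]]
342 [[-8.0, -24.0, -94.0], [-6.0, -6.0, -68.0], [-3.0, -6.0, -67.0], [0.0, -6.0, -68.0], [2.0, -6.0, -67.0]]
```

Pictures w3 and s1c show the shut fingers on top of the pack at about (320,300). The buttons at (268,290) and (376,290) are still out, and the pack hasn't moved. In the camera data the real fingertips end about 21 mm short of the reported TCP, even though the bench height reads correctly. I'll back off and measure the finger and body geometry before trying again.

```bash
python3 - <<'E'
from h import *
e=np.array(status.get_eef_pos()); R=Rz(75.5)
arm.move_linear(e+[0,0,.09],R,rate=.15); gripper_to(1.0); 
shot("wrist","w4"); shot("side","s2"); print(status.get_t(),status.get_eef_pos(),status.get_force())
p,d,i,T=load("wrist","w4"); Q=cloud(i,i["tool_from_camera"],d)
print("bench",np.median(cloud(i,T,d)[100:200,250:350,2]))
# body: sample columns
for v in (290,300,310,320,340,380,400,425,440,460): print(v,[(Q[v,u]*1000).round(0).astype(int).tolist() for u in (30,90,140,200,215,320,440,550)])
p,_,_,_=load("side","s2"); crop(p,190,200,200,150,4,"pics/s2c.png")
E
```

```text
8.2917 [0.57511225 0.00985246 0.09800469] [-0.19942652 -0.06367168 -0.30481476]
bench 0.0002412097638447297
290 [[-253, 56, 98], [-201, 55, 98], [-158, 55, 98], [-54, -9, -34], [-49, -7, -30], [-2, 29, 45], [51, -10, -35], [668, 363, 729]]
300 [[-256, 65, 98], [-203, 65, 98], [-159, 65, 98], [-52, -8, -41], [-46, -8, -40], [-2, 38, 47], [49, -8, -40], [636, 368, 678]]
310 [[-73, -33, -94], [-59, -32, -93], [-162, 76, 99], [-49, -7, -48], [-45, -5, -44], [-2, 45, 46], [46, -7, -48], [56, -33, -94]]
320 [[-69, -33, -99], [-55, -33, -99], [-162, 84, 97], [-47, -7, -56], [-45, 0, -43], [-2, 54, 46], [45, -6, -54], [53, -33, -98]]
340 [[-64, -32, -105], [-52, -31, -104], [-61, -9, -71], [-45, -3, -62], [-45, 8, -46], [-2, 68, 43], [44, 0, -57], [51, -30, -103]]
380 [[-61, -27, -111], [-51, -24, -108], [-43, -21, -104], [-29, -21, -104], [-25, -21, -105], [-1, -21, -104], [26, -21, -104], [49, -24, -108]]
400 [[-63, -20, -110], [-52, -18, -107], [-52, -3, -91], [-118, 173, 98], [-103, 171, 97], [-2, 124, 45], [114, 172, 98], [50, -18, -107]]
425 [[-64, -14, -110], [-53, -13, -109], [-52, 4, -93], [-121, 203, 98], [-106, 202, 97], [-1, -17, -113], [24, -16, -112], [46, -18, -114]]
440 [[-55, -21, -120], [-43, -21, -120], [-34, -21, -120], [-23, -22, -121], [-20, -22, -121], [-1, -23, -122], [20, -22, -122], [40, -22, -121]]
460 [[-50, -22, -125], [-40, -22, -125], [-32, -21, -125], [-21, -22, -125], [-19, -21, -125], [-1, -22, -125], [19, -22, -125], [38, -22, -125]]
```

View pics/s2c.png

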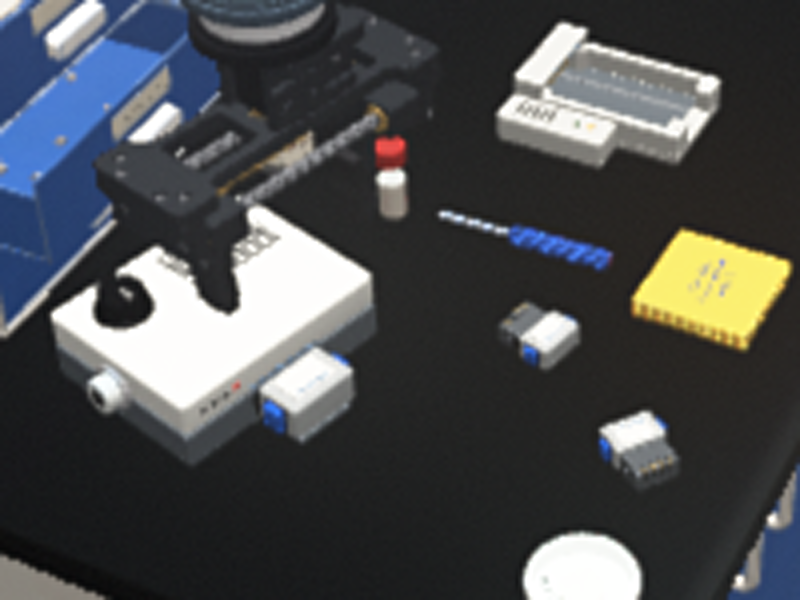

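View pics/w4.png

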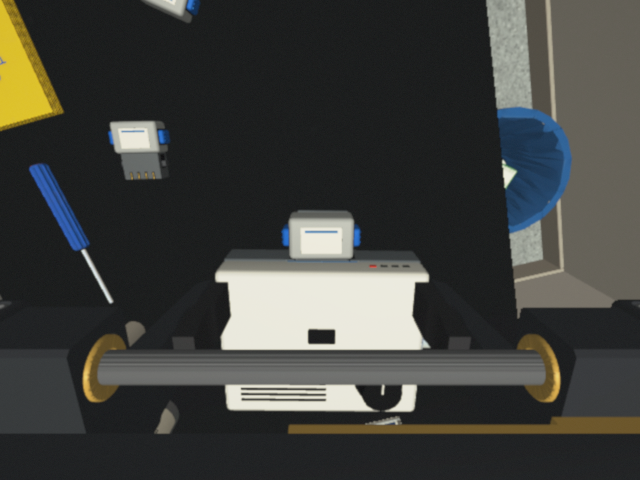

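w4 and s2c show the pack undisturbed, with its buttons at (286,236) and (356,237). Fingertips lie at tool z ≈ -21 mm, the body at about -85 to -94 mm, and the finger centre line is symmetric. So the whole gripper sits 21.3 mm behind the reported TCP, and I'll correct heights for that.

```bash
cat >> h.py <<'E'
TIP=.0213
def at(xy,tipz): return np.array([xy[0],xy[1],tipz-TIP])
E
python3 - <<'E'
from h import *
yaw=-14.5; ax=np.array([np.cos(np.deg2rad(yaw)),np.sin(np.deg2rad(yaw))])
g=np.array([.588,.0063])-.014*ax
R=Rz(yaw+90)
arm.move_linear(at(g,.045),R,rate=.15); print(status.get_force().round(1))
arm.move_linear(at(g,.008),R,rate=.05); print(status.get_force().round(1),status.get_eef_pos())
gripper_to(.0,20); print("w",status.get_grip_width()*88,status.get_force().round(1),status.get_t())
shot("side","s3"); shot("wrist","w5")
p,_,_,_=load("side","s3"); crop(p,190,230,200,150,4,"pics/s3c.png")
E
```

```text
[-0.7  0.2 -0.3]
[-0.2 -0.2  1. ] [ 0.57462784  0.00989845 -0.01314822]
w 47.593915094773976 [-0.9 -0.1  2.2] 10.5083
```

View pics/s3c.png

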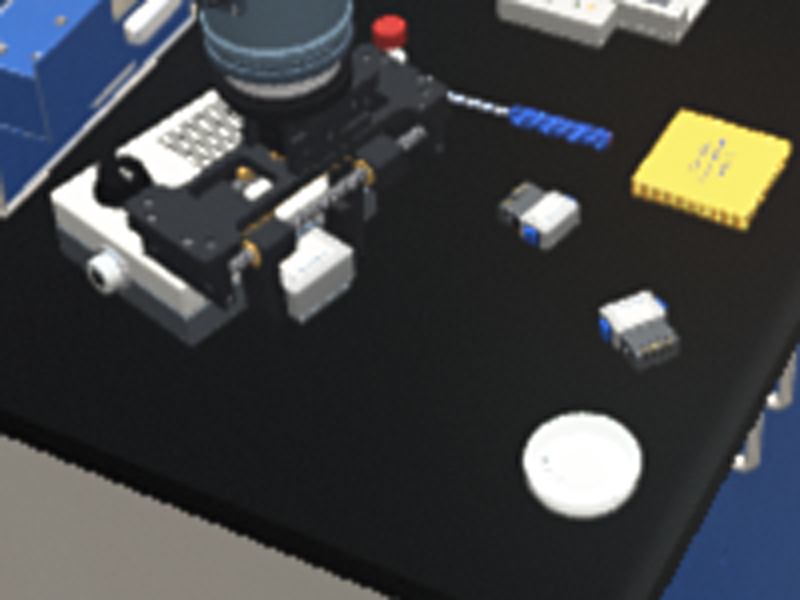

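View pics/w5.png

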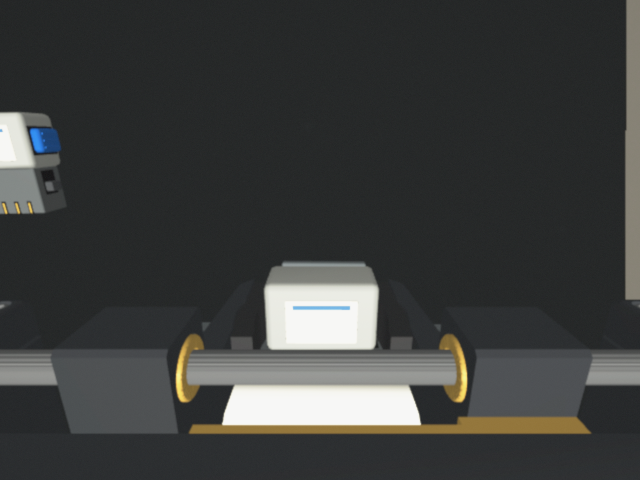

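s3c and w5 show the fingers at either side of the pack, with its block centred at (322,310) and the buttons hidden flush. The width is 47.6 mm, so both are pressed. I'll pull a little, check the force, then do the full pull.

```bash
python3 - <<'E'
from h import *
yaw=-14.5; ax=np.array([np.cos(np.deg2rad(yaw)),np.sin(np.deg2rad(yaw)),0]); R=Rz(yaw+90)
e=np.array(status.get_eef_pos())
arm.move_linear(e-.008*ax,R,rate=.03); print(status.get_force().round(1),status.get_grip_width()*88)
if np.linalg.norm(status.get_force())<15:
    arm.move_linear(e-.082*ax,R,rate=.07); print(status.get_force().round(1),status.get_grip_width()*88,status.get_t())
shot("side","s4");p,_,_,_=load("side","s4"); crop(p,190,230,200,150,4,"pics/s4c.png")
E
```

```text
[-1.8  0.4  3. ] 48.12406006369826
[ 0.9 -0.2 -1.9] 47.95503160550978 12.2333
```

View pics/s4c.png

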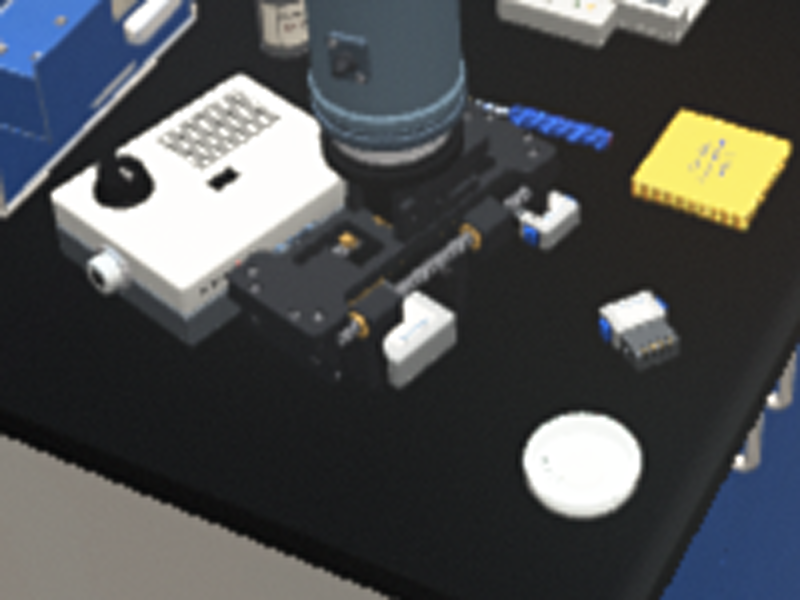

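The pack is out (s4c, about (420,345)). Now I'll lower it to the bench until it touches, release, rise and look.

```bash
python3 - <<'E'
from h import *
R=Rz(75.5); e=np.array(status.get_eef_pos()); z0=status.get_force()[2]
for k in (3.5,4.5,5.2,5.8,6.4):
    arm.move_linear(e-[0,0,k/1000],R,rate=.03); f=status.get_force(); print(k,f.round(1))
    if f[2]-z0>2.5: break
gripper_to(1.0); e=np.array(status.get_eef_pos())
arm.move_linear(e+[0,0,.06],R,rate=.15)
arm.move_linear(e+[-.04,0,.14],R,rate=.25); print(status.get_t())
shot("wrist","w6"); p,d,i,T=load("wrist","w6"); crop(p,240,150,200,150,4,"pics/w6c.png")
E
```

```text
3.5 [-0.5 -0.5 -1.6]
4.5 [-0.1  0.1 -0.7]
5.2 [-0.6 -0.2 -1.9]
5.8 [ 1.3 -0.6 -1.7]
6.4 [-1.6 -0.2  5.8]
15.3417
```

View pics/w6.png

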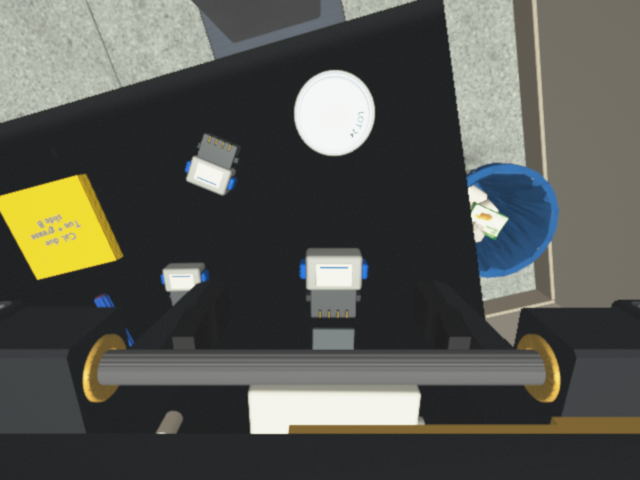

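View pics/w6c.png

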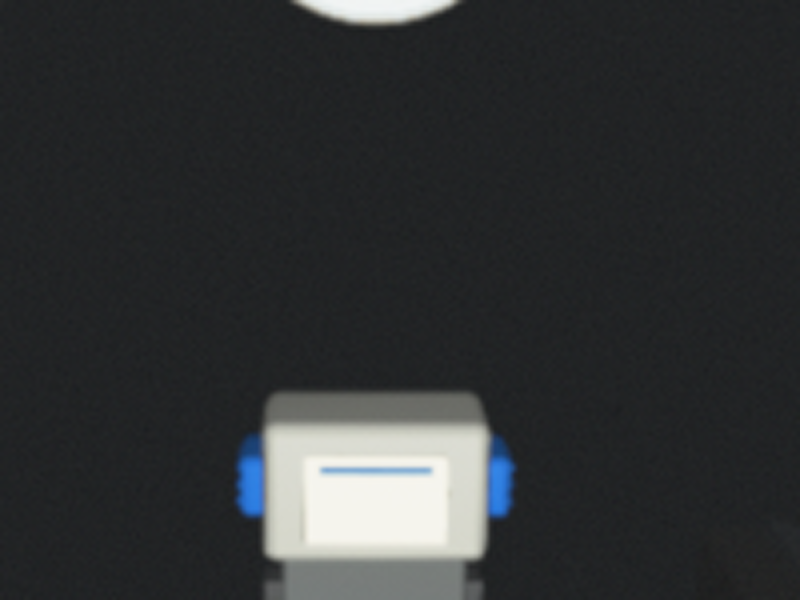

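w6 shows the pack flat on the bench at (333,280), unlatched and with its buttons out. The nose (contacts at v≈314) points towards the light. Next I'll fit its pose for the end grasp.

```bash
python3 - <<'E'
from fit import *
p,d,i,T=load("wrist","w6")
crop(p,290,240,90,90,7,"pics/w6d.png")
C=(np.array([(264,423),(489,423),(265,559),(486,558)],float)+.5)/4-.5+[240,150]
M=[(-30,-24,24),(-30,24,24),(2,-24,24),(2,24,24)]
x,r=fit(i,T,M,C,[.51,.026,-.25]); print("pack",x[:2].round(4),np.rad2deg(x[2]),r.round(1).tolist())
P=cloud(i,T,d)
for u,v in [(333,285),(320,300),(345,300)]: print(P[v,u].round(4))
print("depth top median",np.median(P[258:285,312:355,2]))
e=np.array(status.get_eef_pos());print(e)
a=np.deg2rad(x[2]); 
for yaw in (np.rad2deg(x[2]),np.rad2deg(x[2])+180):
  print(arm.ik(at(x[:2],.004),Rz(yaw)), arm.ik(at((.517,-.339),.012),Rz(yaw-np.rad2deg(x[2]))))
E
```

```text
pack [0.5084 0.0262] -14.290499089674649 [[-0.7, -0.4], [0.7, -0.6], [-0.3, 0.5], [0.2, 0.6]]
[0.506  0.0264 0.0236]
[0.5188 0.0116 0.02  ]
[0.524  0.0329 0.0208]
depth top median 0.024271827740202145
[0.45540803 0.02988727 0.11941256]
[  1.17264716  39.90003126 -11.6051874  115.27856048  16.87468437
  26.39336626 -37.27259713] [ 39.57494343  46.04637736 -14.75656328  98.65978462  17.50634492
  37.55902961  15.17603906]
[ 27.73806676  49.855873   -46.90539138 113.77777051  55.79562096
  42.44974896 111.52809608] [ -9.40817931  66.42323461  61.80266547 101.67791091 -69.3735643
  59.66451495 -99.37947641]
```

View pics/w6d.png

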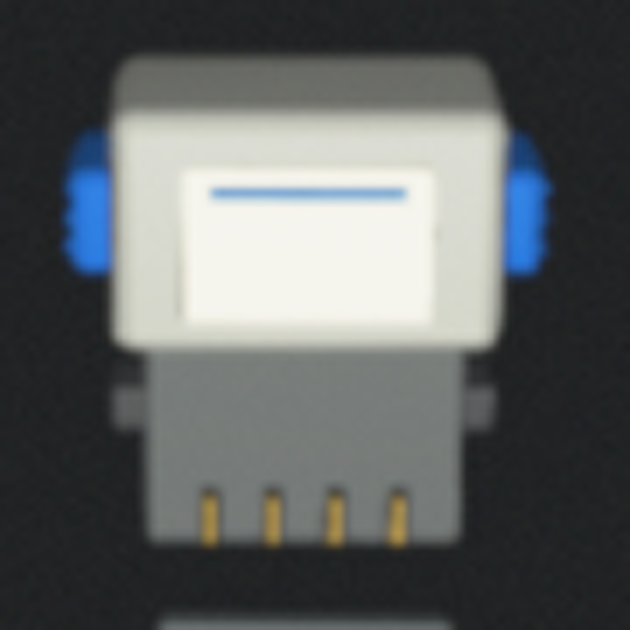

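```bash
python3 - <<'E'
from h import *
yaw=-14.4; R=Rz(yaw); c=np.array([.5086,.0266])
gripper_to(68/88.)
arm.move_to(at(c,.07),R); print(status.get_force().round(1),status.get_grip_width()*88)
arm.move_linear(at(c,.030),R,rate=.1)
shot("wrist","w7"); print(status.get_t(), status.get_joint_pos().round(1))
E
```

```text
[ 0.6 -0.2 -0. ] 68.39074093967973
17.7167 [  1.9  37.  -12.6 115.2  15.6  29.3 -36.3]
```

View pics/w7.png

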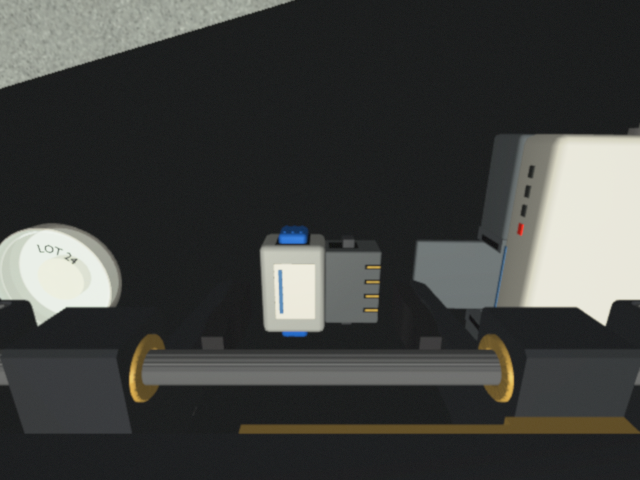

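w7 shows the pack centred between the fingers: rear face u≈262, nose u≈380. The ledge edge at u≈415 is close to the front finger, so I'll check that clearance before lowering.

```bash
python3 - <<'E'
from h import *
p,d,i,T=load("wrist","w7"); Q=cloud(i,i["tool_from_camera"],d)*1000
# ledge end: tool x
for u in (410,413,416,419,425,480): print(u,Q[265,u].round(1))
for u in (258,261,264,267,372,376,379,382): print(u,Q[280,u].round(1))
for v in (225,232,238,244,330,334): print(v,Q[v,294].round(1))
# block top and nose top y-extents (tool y)
m=(abs(Q[...,2]-Q[280,300,2])<1.5); v,u=np.where(m&(Q[...,0]>-40)&(Q[...,0]<10)&(abs(Q[...,1])<40)); 
q=Q[v,u]; print("block y",np.percentile(q[:,1],[1,99]),"x",np.percentile(q[:,0],[1,99]))
print(cv2.minAreaRect(q[:,:2].astype(np.float32)))
E
```

```text
410 [51.4 -3.9  8.9]
413 [52.8 -4.3  7.8]
416 [53.  -6.3  3. ]
419 [54.5 -6.4  2.7]
425 [57.6 -6.6  2.2]
480 [87.5 -6.6  2.2]
258 [-34.8   5.3   8.8]
261 [-32.9   4.9   7.8]
264 [-27.1  -5.3 -14.6]
267 [-25.5  -5.5 -15.1]
372 [ 26.9  -4.1 -11.9]
376 [ 29.   -4.  -11.6]
379 [ 30.7  -3.6 -10.8]
382 [36.3  5.7  9.7]
225 [-13.5 -27.3   8.4]
232 [-12.1 -28.5  -9.3]
238 [-11.9 -26.3 -12. ]
244 [-12.  -23.1 -11.8]
330 [-12.8  23.1 -14.6]
334 [-13.2  27.5 -11.5]
block y [-22.38244772  23.07232229] x [-27.66873101   2.20866808]
((-12.70419692993164, 0.23682403564453125), (31.1084041595459, 47.6070556640625), 0.20911891758441925)
```

The ledge edge is 53 mm from the tool centre and the finger's outer face is at most 51.5 mm, so it clears. Pack centring is within 1 mm in x and 0.3 mm in y, with 0.2° of yaw. I'll grip the ends and carry it to above the tray.

```bash
python3 - <<'E'
from h import *
yaw=-14.4; R=Rz(yaw); c=np.array([.5086,.0266])
arm.move_linear(at(c,.007),R,rate=.05); print(status.get_force().round(1))
gripper_to(0,25); print("w",status.get_grip_width()*88,status.get_force().round(1))
arm.move_linear(at(c,.06),R,rate=.1); print("w",status.get_grip_width()*88,status.get_force().round(1),status.get_t())
C=np.array([.5584,-.3387])+np.array([-.041,0])
arm.move_linear(at(C,.09),Rz(-.1),rate=.2)
arm.move_linear(at(C,.048),Rz(-.1),rate=.1)
shot("wrist","w8"); print(status.get_t(),status.get_force().round(1),status.get_eef_pos())
p,d,i,T=load("wrist","w8"); crop(p,220,170,200,150,4,"pics/w8c.png")
E
```

```text
[-0.3 -0.2  0.4]
w 59.343046651739165 [ 0.5  0.7 -0.7]
w 59.30981108117272 [ 0.5  0.3 -1.8] 19.2917
21.8917 [-0.2 -0.2 -1.5] [ 0.51781003 -0.33879605  0.02700904]
```

View pics/w8.png

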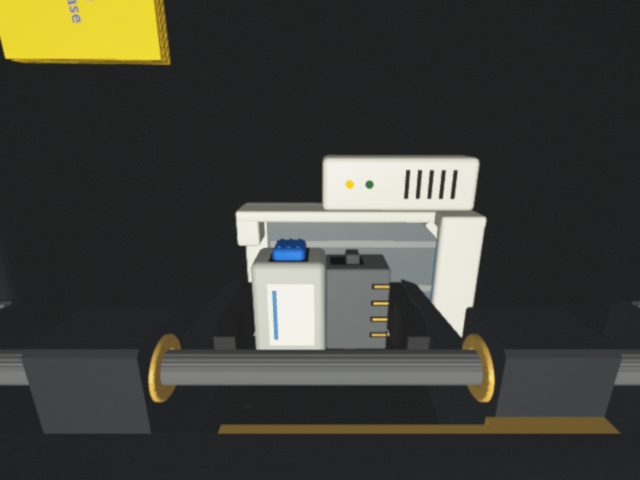

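View pics/w8c.png

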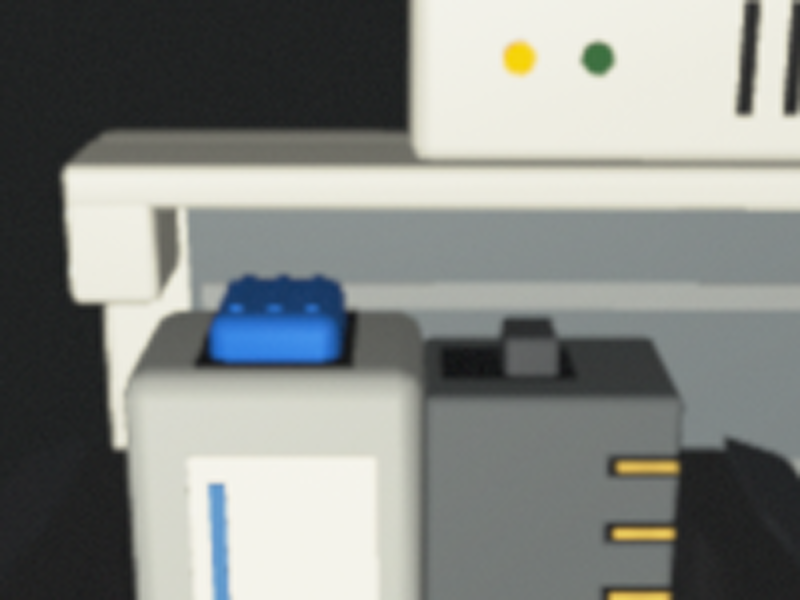

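```bash
python3 - <<'E'
from h import *
p,d,i,T=load("wrist","w8"); P=cloud(i,T,d)
f=lambda x,y:((x+.5)/4-.5+220,(y+.5)/4-.5+170)
for n,x,y,z in [("block+y edge L",150,374,.065),("block+y edge R",410,372,.065),("nose +y edge L",435,397,.061),("nose +y edge R",675,400,.061),("button top outer",225,320,.061),("button outer R",335,320,.061),
 ("wall outer L",100,166,.025),("wall outer R",400,164,.025),("wall inner L",250,207,.025),("wall inner R",700,208,.025),("rear gap +y",75,301,.025),("rear outer corner",63,168,.025),("rear inner wall",160,230,.025)]:
    u,v=f(x,y); print(n,ray(i,T,u,v,z).round(4))
print(P[280,290].round(4),P[290,345].round(4))
q=P[255:340,255:390]; m=abs(q[...,2]-P[280,290,2])<.0015
pts=q[m][:,:2]*1000; print(cv2.minAreaRect(pts.astype(np.float32)))
E
```

```text
block+y edge L [ 0.492  -0.3151  0.065 ]
block+y edge R [ 0.5188 -0.3149  0.065 ]
nose +y edge L [ 0.5215 -0.3193  0.061 ]
nose +y edge R [ 0.5472 -0.3197  0.061 ]
button top outer [ 0.4994 -0.3106  0.061 ]
button outer R [ 0.5109 -0.3106  0.061 ]
wall outer L [ 0.479  -0.3022  0.025 ]
wall outer R [ 0.5176 -0.3019  0.025 ]
wall inner L [ 0.4982 -0.3076  0.025 ]
wall inner R [ 0.5566 -0.3078  0.025 ]
rear gap +y [ 0.4745 -0.3205  0.025 ]
rear outer corner [ 0.4743 -0.3024  0.025 ]
rear inner wall [ 0.4863 -0.3107  0.025 ]
[ 0.5054 -0.3226  0.0653] [ 0.5288 -0.3292  0.0612]
((518.9161376953125, -333.6918640136719), (36.58285903930664, 59.314876556396484), 89.87346649169922)
```

Hover check: the pack's y centre is about -0.3393, against the charger's centre line at -0.3387. The rear corner puts the charger's origin at x ≈ 0.559. I'll shift +0.5 mm in y and +2.5 mm forward, away from the rear wall, then lower while watching the force.

```bash
python3 - <<'E'
from h import *
C=np.array([.5204,-.3382]); R=Rz(-.1)
arm.move_linear(at(C,.034),R,rate=.06); z0=status.get_force()
print(z0.round(1))
for z in (.026,.021,.018,.0165,.0155,.0148,.0142,.0136):
    arm.move_linear(at(C,z),R,rate=.03); f=status.get_force(); print(z,f.round(1))
    if f[2]-z0[2]>2.5 or np.hypot(*(f-z0)[:2])>6: break
shot("wrist","w9"); print(status.get_t(),status.get_eef_pos())
p,d,i,T=load("wrist","w9"); crop(p,220,190,200,150,4,"pics/w9c.png")
E
```

```text
[-0.4 -1.2 -2.1]
0.026 [ 0.1 -0.9 -0.9]
0.021 [ 0.6  0.5 -1.3]
0.018 [-0.5 -0.4 -2.1]
0.0165 [ 0.6  0.6 -1.1]
0.0155 [ 0.7  0.2 -1.4]
0.0148 [-1.7  0.7  4.3]
24.0667 [ 0.52047992 -0.33825389 -0.00610957]
```

View pics/w9c.png

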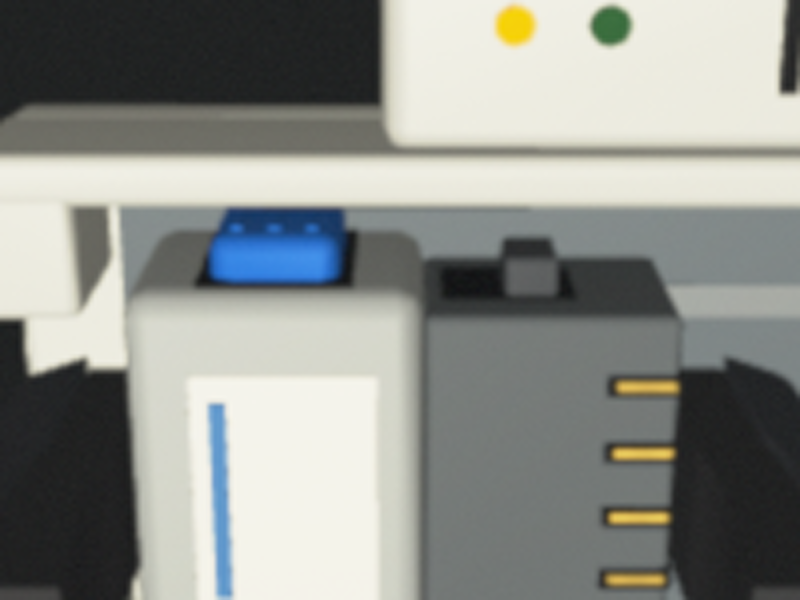

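w9c shows the pack between the side walls on the tray floor, button top at (275,255) just inside the +y wall. Contact came at the expected height. Now I'll release, go up, shut the fingers, go in through the rear gap and push with a force watch.

```bash
python3 - <<'E'
from h import *
C=np.array([.5204,-.3382]); R=Rz(-.1)
gripper_to(66/88.); print("w",status.get_grip_width()*88)
arm.move_linear(at(C,.050),R,rate=.12)
gripper_to(0,20)
B=np.array([.457,-.3386])
arm.move_linear(at(B,.050),R,rate=.15)
arm.move_linear(at(B,.015),R,rate=.07)
f0=status.get_force(); print(f0.round(1),status.get_t())
x=.457
while x<.5165:
    x+=.004 if x<.505 else .0015
    arm.move_linear(at((x,B[1]),.015),R,rate=.05); f=status.get_force()-f0
    print(round(x,4),f.round(1),end=" ")
    if np.linalg.norm(f)>6: break
print(status.get_eef_pos(),status.get_t())
shot("wrist","w10"); p,d,i,T=load("wrist","w10"); crop(p,220,170,200,150,4,"pics/w10c.png")
shot("side","s5"); p,d,i,T=load("side","s5"); crop(p,290,190,100,75,8,"pics/s5c.png")
E
```

```text
w 65.89078868751923
[ 0.1  0.4 -0.7] 27.0667
0.461 [0.3 0.1 0.5] 0.465 [ 0.3 -0.4  0.1] 0.469 [-0.5 -1.2  0.1] 0.473 [-0.  -0.7  0.6] 0.477 [ 0.2 -0.5  1.2] 0.481 [-0.3  0.9 -0.4] 0.485 [-0.  -1.1  0.9] 0.489 [-0.5 -0.5  0.8] 0.493 [-0.2  0.7  1.6] 0.497 [-0.5 -1.1  0.6] 0.501 [-0.   0.1  1.2] 0.505 [-0.3 -0.6  0.7] 0.5065 [-0.3  0.3  0.9] 0.508 [-1.7 -0.7  1.1] 0.5095 [-0.9 -0.8  0.6] 0.511 [-0.7 -0.7  0.2] 0.5125 [-0.  -0.3  1. ] 0.514 [-3.9  0.3  5.4] [ 0.51301695 -0.3385853  -0.00638612] 31.5667
```

View pics/w10c.png

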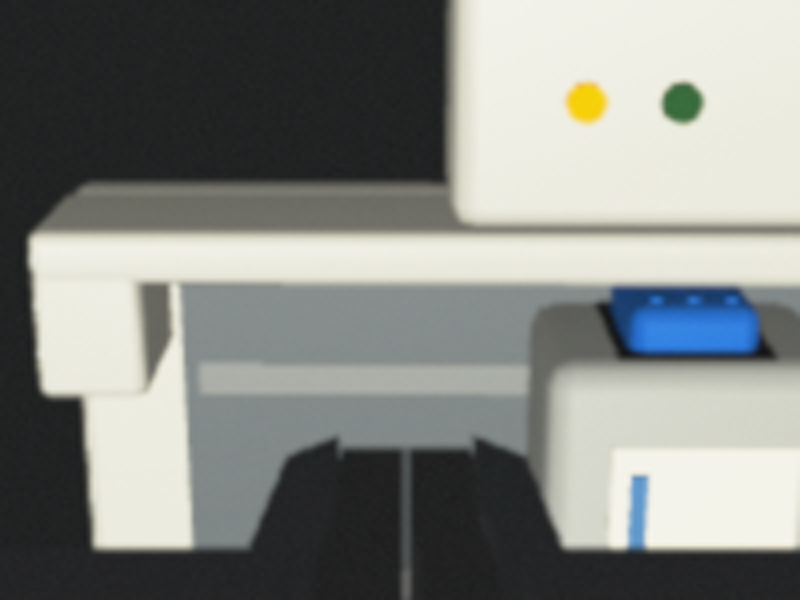

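View pics/s5c.png

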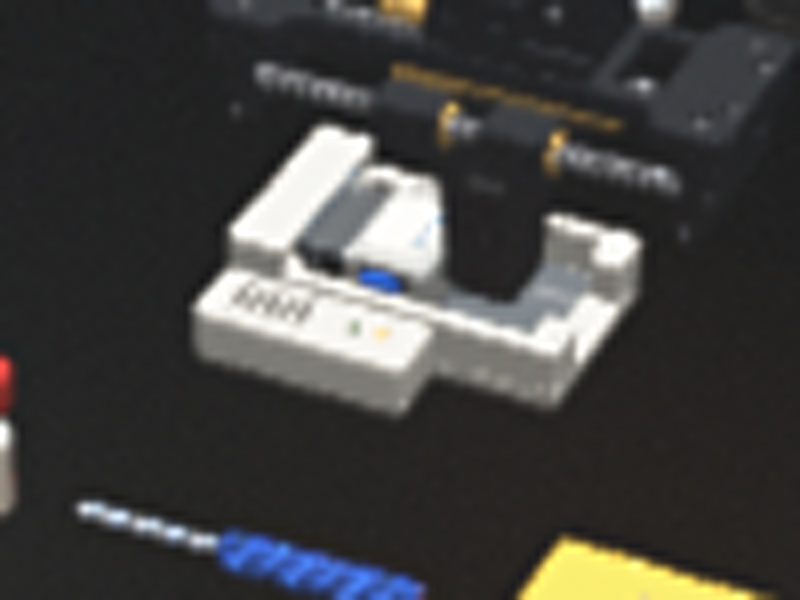

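```bash
python3 - <<'E'
from h import *
p,d,i,T=load("wrist","w10"); P=cloud(i,T,d)
f=lambda x,y:((x+.5)/4-.5+220,(y+.5)/4-.5+170)
for n,x,y,z in [("block rear top",552,400,.032),("block rear top",560,500,.032),("block +y edge",650,364,.032),("wall inner",400,282,.025),("rear outer corner",30,236,.025),("rear inner",135,290,.025)]:
    print(n,ray(i,T,*f(x,y),z).round(4))
print(P[280,385].round(4)); print(status.get_force().round(1),status.get_eef_pos())
crop(p,330,190,160,120,5,"pics/w10d.png")
for v in (265,280):
    print([ (u,P[v,u].round(4).tolist()) for u in range(350,368,2)])
E
```

```text
block rear top [ 0.5292 -0.3181  0.032 ]
block rear top [ 0.5304 -0.3296  0.032 ]
block +y edge [ 0.5392 -0.3142  0.032 ]
wall inner [ 0.5134 -0.3075  0.025 ]
rear outer corner [ 0.4744 -0.3024  0.025 ]
rear inner [ 0.4851 -0.3084  0.025 ]
[ 0.5409 -0.323   0.0317]
[-5.3  1.2  4.3] [ 0.51304025 -0.33861425 -0.00638771]
[(350, [0.5281, -0.3256, 0.0083]), (352, [0.5291, -0.3256, 0.0081]), (354, [0.5289, -0.3208, 0.0201]), (356, [0.5289, -0.3176, 0.0282]), (358, [0.5296, -0.317, 0.0296]), (360, [0.5303, -0.3168, 0.0303]), (362, [0.5312, -0.3167, 0.0304]), (364, [0.532, -0.3166, 0.0308]), (366, [0.5327, -0.3165, 0.031])]
[(350, [0.5282, -0.3331, 0.0092]), (352, [0.5289, -0.3315, 0.0128]), (354, [0.5288, -0.3269, 0.0229]), (356, [0.529, -0.3241, 0.0292]), (358, [0.5296, -0.3231, 0.0314]), (360, [0.5305, -0.3233, 0.031]), (362, [0.5311, -0.3227, 0.0324]), (364, [0.532, -0.3227, 0.0324]), (366, [0.5327, -0.3223, 0.0332])]
```

View pics/w10d.png

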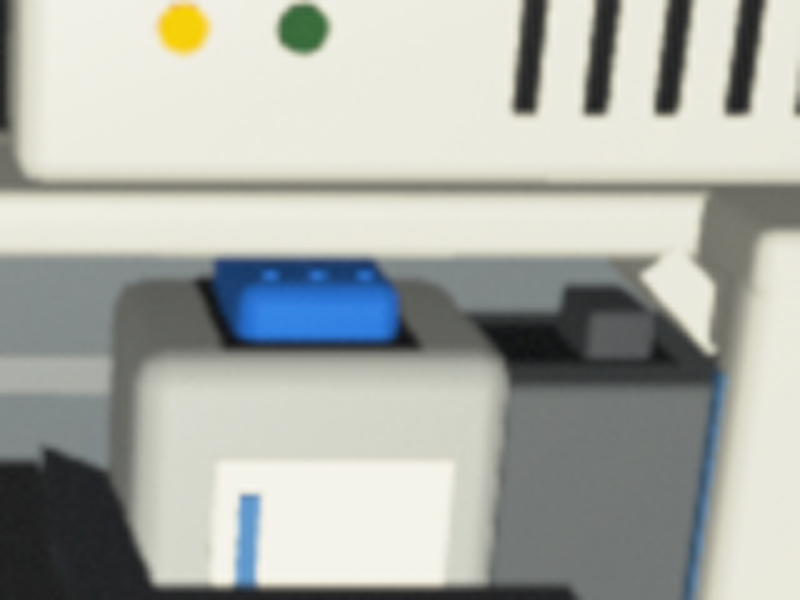

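Measured: the pack's rear face is at x = 0.529. Home would be 0.5284 to 0.5294. The nose is under the hood (w10d, hood edge at (710,400)). One gentle 1 mm press will confirm the hard stop, then I'll withdraw.

```bash
python3 - <<'E'
from h import *
R=Rz(-.1)
arm.move_linear(at((.515,-.3386),.015),R,rate=.03); print(status.get_force().round(1),status.get_eef_pos())
arm.move_linear(at((.500,-.3386),.015),R,rate=.08)
arm.move_linear(at((.490,-.3386),.075),R,rate=.15)
arm.move_linear(at((.50,-.28,),.16),R,rate=.2); 
shot("wrist","w11"); p,d,i,T=load("wrist","w11"); print(status.get_t(),status.get_force().round(1))
P=cloud(i,T,d)
shot("scene","sc2");shot("side","s6")
p,_,_,_=load("scene","sc2"); crop(p,260,140,160,150,4,"pics/sc2c.png")
E
```

```text
[-8.4  1.5  7.2] [ 0.51303701 -0.3385769  -0.00640184]
33.525 [-0.7  0.9 -0. ]
```

View pics/w11.png

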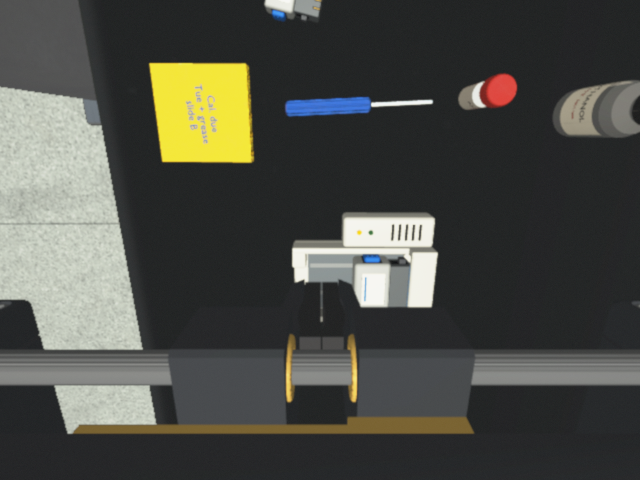

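View pics/s6.png

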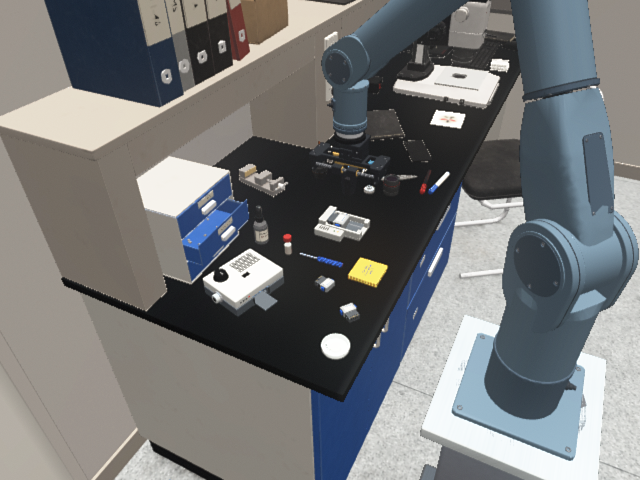

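The commanded extra 1 mm produced no motion (8 N), so it's at a hard stop. Last check: I'll measure the pack against the charger in this same clear picture.

```bash
python3 - <<'E'
from h import *
p,d,i,T=load("wrist","w11"); crop(p,285,205,160,110,5,"pics/w11c.png"); P=cloud(i,T,d)
m=(abs(P[...,2]-.036)<.002)&(P[...,0]>.56)&(P[...,0]<.62)&(P[...,1]<-.30)
print("hood x",np.percentile(P[m][:,0],[1,99]))
m=(abs(P[...,2]-.032)<.0012)&(P[...,0]>.51)&(P[...,0]<.565)&(P[...,1]<-.308)&(P[...,1]>-.37)
print("block x",np.percentile(P[m][:,0],[1,99]),"y+",np.percentile(P[m][:,1],99))
E
```

```text
hood x [0.57721427 0.59846243]
block x [0.53023465 0.55999275] y+ -0.31556183509009467
```

View pics/w11c.png

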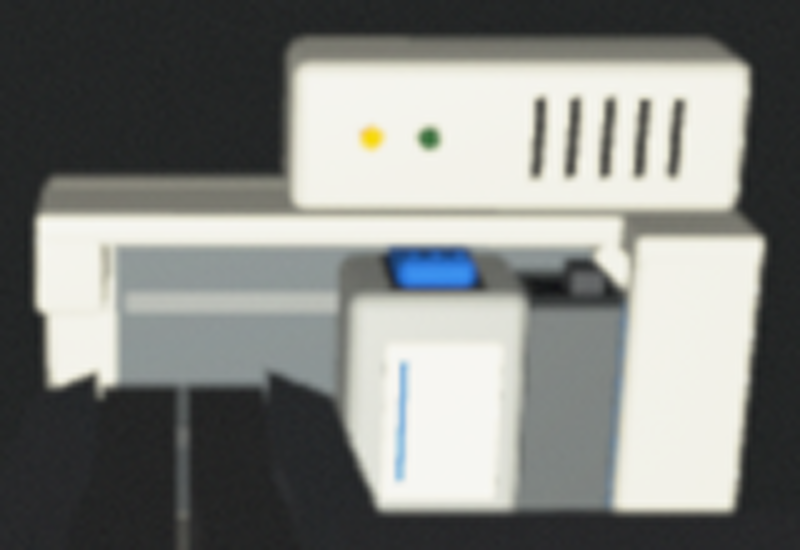

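In w11c the nose is under the hood (edge at (620,400)). Block front at 0.560 and hood edge at 0.577 put the pack's origin at about 0.559, which is the charger's origin. It's home, so I'm handing in.

```bash
python3 - <<'E'
from h import *
print(status.get_t()); arm.finish_job()
E
```

```text
33.625
the job is handed in; nothing more can be done
```

The battery pack is on charge and the job is handed in at 33.6 s of the 58 s allowed. I pressed both buttons flush, pulled the pack straight out and set it flat on the bench. I then took it again by its two ends, lowered it onto the tray floor and let go. Last, I pushed it under the hood with the shut fingers through the rear gap.

**Last checks:**
- **Home position:** the pack's origin measured at x ≈ 0.559, the same as the charger's, with its nose under the hood.
- **At the stop:** commanding 1 mm more gave about 8 N along the push and no movement, so it is against the stop.
- **Robot clear:** the gripper is clear of everything, with the force reading back near zero. The bystanders look unmoved in the last side and wrist pictures; I did not measure them.

**What disagreed:** the fingertips sit about 21 mm behind the reported TCP. Because of that, the first grasp shut on top of the pack at about 5 N without moving it. I measured the offset in the wrist camera and corrected for it, and every later contact height matched.

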